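Walk the pipe die round to the fence

ROBOT

A 6-joint arm with a two-finger parallel gripper is mounted at the origin on the work surface. World frame = base frame: x ahead of the robot, y to its left, z up, the work surface at z = 0. Lengths are in mm, angles in rad, forces in N, time in s.
With the tool pointing down it reaches from about 275 to 725 mm from the base axis. Payload 5.6 kg.
Tool frame: the origin (TCP) lies between the finger pads; the fingertips stand 25 mm ahead of it and the grasp point (between the pads) lies 6 mm ahead of it; z points along the fingers, x is the direction in which the jaws open and shut, and the axes are right-handed (so a half turn about z gives the same grasp; the last joint's range is limited). The gripper opens to 85 mm and grips with 20 to 120 N. Pads are 22 mm wide; open, the fingers measure 114 mm over their backs; the gripper's body (76 mm by 85 mm) begins 54 mm behind the grasp point. The pads swing forward as they close: fully open they stand 13 mm farther back than shut.
Start: joints at [-1.057, 0.255, 0.108, 0, -1.424, -0.285], TCP at [124.766, -535.655, 256.283] pointing down, gripper open.
Joint ranges: [-2.95, 2.95], [-1.21, 1.97], [-1.09, 1.5], [-2.87, 1.71], [-2.94, -0.07], [-3.05, 3.05]. Speed limits (rad/s): [2.57, 2.57, 3.14, 3.14, 3.14, 3.14].

INTERFACE

Orientations are given as a rotation vector (axis times angle).
In Python, from rig import telemetry, vision, job, models gives the robot as it stands.
- The arm moves only by the tool step_arm, never from a script. Its argument "motion" is a list of rows, each a list of 2 entries, a list of its own where there are three numbers: the shift along the tool's x, y, z in m, then the turn, a rotation vector about the tool's x, y, z in degrees. In form: [[[dx, dy, dz], [rx, ry, rz]], ...]. A call has 1 to 8 rows; each row is the pose to reach, as a shift and turn from the pose commanded when the call began, along the tool's axes at that moment; what a row does not reach only later rows make up. A row lasts 1/10 s, in which the tool goes at most 50 mm and 8.59 degrees, less where a joint would pass 70% of its speed; a pose out of reach is approached as far as the arm can. A call with a gripper value outside its range is refused whole. "gripper" is the gripper's target within -1 to 1 (shut at 1, half-way at 0, fully open at -1), set as the call begins (left out, the last holds). The fingers move at their own pace and stop on an object; "newtons" is the grip in N (left out, the last holds). Time passes only in rows, so rows that repeat a pose let the fingers close. It gives the time, the measured TCP pose, the force and the opening at its end, in the units of the state.
- telemetry.get_obs(): the state, without advancing time (a new reading comes with each control period).
- vision.snapshot(name): name is "scene" or "top"; returns a dict with "pixels" (384x512x3 uint8, red, green, blue), "range_z" (384x512 float32, mm along the optical axis (not along the pixel's ray), 0 where there is no reading), "K" (3x3 intrinsics, pixels), "rvec" (rotation vector, rad) and "tvec" (3), from world to camera coordinates, as OpenCV has them. Camera axes: x right, y down, z forward; pixel columns grow to the right and rows downward; lengths in mm; the calibration is good to about 2 mm. A picture is of the moment at which its call begins.
- job.sign_off(): hands the job in, once; it reports no verdict.
Trained networks look in the newest picture that a camera, given by its name, has taken for a name from the list of things; names that differ only in an ending like _2 or _b are one class to them, and where a whole thing is asked for, a point or a joint stands for the part that bears it (a point fixed in the world has none). Each returns a list of dicts, best first, with "p" (0 to 1); they miss things now and then, are a little off and sometimes report something else, mostly with a low value. They report only what shows in the picture. A call takes as long as a camera call. They do not tell look-alikes from the thing itself.
- models.look_for(camera, thing): "point" ([x, y, z] in mm, in the coordinates of the camera as it stood for that picture, good to about 4 mm: the middle of the surface that is visible of it).
- models.regions_of(camera, thing): "region" (384x512 bool, what is visible of it).
- models.landmark_of(camera, thing): "point" ([x, y, z] in mm, in the coordinates of the camera as it stood for that picture, good to about 4 mm: a listed point, or the origin of a listed thing).
The state is a dict: "clock": time; "joints": joint angles; "joint_vel": joint speeds; "tau": joint torques, N m; "tool_pos": TCP position; "ee_rot": TCP orientation; "ft_force": force on the tool from outside, world axes, zero at the start; "wrist_torque": the same for the moment, N m; "width": finger opening in mm.
Only numpy, scipy, OpenCV 4.12 (cv2) and the standard library are available. Lean on these libraries where they do the work, as an engineer would, in place of code of your own. Each camera call takes 0.05 s, during which the arm holds its last target. There are 200 camera calls.

TASK

With the fingertips, walk the heavy aluminium pipe die round on the bench by pushing, until its notched face is square to the steel fence while it still stands clear of it; then push it home so that this face lies flat against the fence, with no part of the die past the fence's ends. Do not let the die meet the fence crooked on a corner, never lift or tip it, and leave the other things on the bench where they are.

Things in the scene. Friction and masses are not known exactly. Their poses are not given: they have to be found in the camera images.
- die: the die: loose cast aluminium block, 90 along its x, 120 along its y, 32 high, 0.7 to 1 kg, too wide to pinch, standing on a foot pad 50 x 70 x 2 under its middle. Origin: bench level, at its centre. Its +x face is the notched one, with a U notch 36 wide, 18 deep; the -x face is the plain rear. It starts on the robot's side, centre 110 to 135 from the fence's face, turned 0.4 to 0.9 rad anticlockwise (from above) from square: its rear +y corner trails.
- die_face (a point): centre of the die's notched face (in the plane of the face, half-way along and 16 above the bench), 45 from the die's origin along its x; axes as the die's
- fence: the fence: dark steel angle bolted to the bench, upright leg 260 long along its y, 10 thick, 40 high, with a 6 thick flange behind. Origin: on the upright's face that looks to the robot, half-way along, at bench level. x points away from the robot, square to the face (the die belongs at negative x); y runs along it to the robot's left. No other thing stands in front of it within 140 of its middle along y.
- battery: bystander, leave alone: black battery pack with a grey top, 75 x 110 x 59 high, lying behind the fence. Origin: underside, middle
- valve: bystander, leave alone: brass ball valve with a red flat lever, about 70 x 92 x 53 high, lying behind the fence. Origin: underside, middle
- elbow: bystander, leave alone: brass 90-degree pipe elbow, about 36 wide, 48 high, standing beyond the fence's left end, a little to the robot's side. Origin: underside, middle
- coupling: bystander, leave alone: short upright copper tube, 35 in diameter, 42 high, standing near the fence's right end on the robot's side. Origin: underside, middle
- paste: bystander, leave alone: small jar with a white lid, 56 in diameter, 55 high, to the left of the work. Origin: underside, middle
- wrench: bystander, leave alone: steel wrench 170 long lying flat to the right of the work, along its own x. Origin: underside
- reducer: bystander, leave alone: round stepped steel fitting, 54 in diameter, 38 high, on the left beyond the elbow. Origin: underside, middle
Mind the look-alikes: they are no part of the job. Several things have the shape of the die; the one meant has the colours described above.

How it is judged:
By the outcome, as a careful person would: the job done as asked, in the order asked, and still so for the second after the job is handed in, with the robot touching nothing.
It also fails if it takes over 67 s, if anything falls off the work surface, if the arm or the gripper's body presses on something with over 40 N, if the wrist force passes 120 N, or if a joint passes its speed limit or range.

## Working session

There is one attempt and no reset: what is moved stays moved. The work goes in short steps, Python scripts to look and compute and a tool call to move; the robot and the scene stay as the last step left them, time stands still between calls to the robot, and variables do not carry over. Pictures are saved under pics/ and viewed, about 8 in all and at most 12, crops included, and the job is handed in when it is done.

Besides the shell and the picture viewer there is one more tool, called in YAML: its name, and indented under it one key for each argument. step_arm: Moves the arm, as the interface text tells. Its arguments: {"type":"object","properties":{"motion":{"type":"array","items":{"type":"array"}},"gripper":{"type":"number"},"newtons":{"type":"number"}},"required":["motion"]}

```bash
mkdir -p pics; ls; cat > h.py <<'E'
import numpy as np, cv2
from rig import telemetry, vision, job, models
def snap(c,f=None):
    s=vision.snapshot(c); s['R']=cv2.Rodrigues(np.array(s['rvec'],float))[0]; s['t']=np.array(s['tvec'],float).ravel(); s['K']=np.array(s['K'])
    if f: cv2.imwrite('pics/'+f,s['pixels'][:,:,::-1])
    return s
def w(s,p): return s['R'].T@(np.array(p)-s['t'])
def cloud(s):
    v,u=np.mgrid[:384,:512]; z=s['range_z'].astype(float); K=s['K']
    P=np.stack([(u-K[0,2])/K[0,0]*z,(v-K[1,2])/K[1,1]*z,z],-1)
    return (P-s['t'])@s['R']
def px(s,P): return cv2.projectPoints(np.array(P,float).reshape(-1,3),np.array(s['rvec'],float),s['t'],s['K'],None)[0].reshape(-1,2)
E
python3 - <<'E'
from h import *
o=telemetry.get_obs(); print({k:np.round(v,3) for k,v in o.items()})
a=snap('top','top0.png');b=snap('scene','scene0.png')
cv2.imwrite('pics/both.png',cv2.resize(np.vstack([a['pixels'],b['pixels']])[:,:,::-1],(400,600)))
for c,s in(('top',a),('scene',b)):
    print(c,w(s,[0,0,0]))
    for n in 'die die_face fence battery valve elbow coupling paste wrench reducer'.split():
        for d in models.landmark_of(c,n)[:3]:
            q=w(s,d['point']);print(n,round(d['p'],2),q.round(),px(s,q).round()[0])
E
```

```text
pics
{'clock': np.float64(0.0), 'joints': array([-1.057e+00,  2.560e-01,  1.070e-01, -1.000e-03, -1.424e+00,
       -2.850e-01]), 'joint_vel': array([-0.   , -0.   , -0.001, -0.   ,  0.   ,  0.   ]), 'tau': array([ 0.0000e+00, -3.8662e+01,  2.3794e+01,  5.3650e+00, -6.0000e-03,
        0.0000e+00]), 'tool_pos': array([ 124.703, -535.201,  255.404]), 'ee_rot': array([-1.953e+00, -2.459e+00, -2.000e-03]), 'ft_force': array([-0.834,  0.442,  0.894]), 'wrist_torque': array([-0.035,  0.031,  0.041]), 'width': np.float64(85.856)}
top [ 448.68999863   22.28962278 1099.044454  ]
die 0.79 [528.  96.   1.] [246. 208.]
die 0.73 [367. 389.  -1.] [136. 268.]
die 0.66 [333. 190.  -1.] [211. 281.]
die_face 0.95 [565. 120.  15.] [237. 193.]
die_face 0.9 [353. 230.  21.] [194. 274.]
battery 0.57 [778. 107.   0.] [242. 117.]
valve 0.88 [724. -62.   1.] [304. 136.]
valve 0.47 [ 556. -127.    1.] [329. 197.]
elbow 0.62 [652. 254.   1.] [188. 162.]
coupling 0.49 [ 556. -125.    0.] [328. 197.]
paste 0.81 [565. 281.  -1.] [178. 194.]
wrench 0.81 [ 392. -150.    2.] [339. 258.]
reducer 0.91 [618. 319.   5.] [164. 175.]
reducer 0.33 [ 397. -150.    1.] [339. 257.]
scene [ 892.7136979  -599.40460845  985.55595781]
die 0.97 [335. 186.   1.] [207. 139.]
die 0.71 [531.  96.   6.] [255. 182.]
die 0.66 [370. 383.  -4.] [249. 101.]
die_face 0.7 [351. 231.  14.] [219. 127.]
die_face 0.67 [412. 380.  12.] [261. 101.]
die_face 0.58 [567. 123.  13.] [272. 178.]
fence 0.79 [642.  48.   3.] [287. 211.]
battery 0.79 [781. 106.  -1.] [346. 213.]
valve 0.96 [718. -66.  -3.] [297. 259.]
elbow 0.55 [648. 253.  -0.] [318. 157.]
coupling 0.78 [ 553. -126.   -3.] [224. 253.]
paste 0.97 [561. 281.  -3.] [293. 142.]
paste 0.71 [778. 104.   1.] [345. 213.]
wrench 0.57 [ 394. -148.   -1.] [162. 237.]
reducer 0.77 [613. 323.  -1.] [316. 137.]
reducer 0.73 [643.  47.   5.] [287. 211.]
reducer 0.67 [776. 109.   2.] [345. 211.]
```

View pics/top0.png

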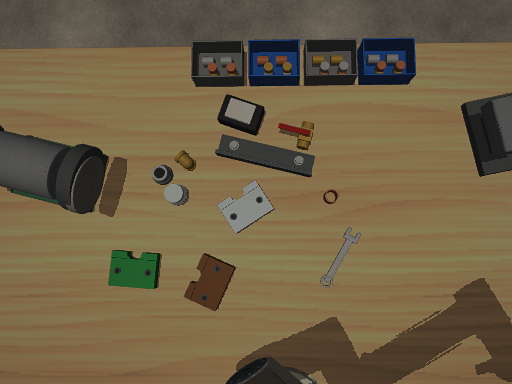

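View pics/scene0.png

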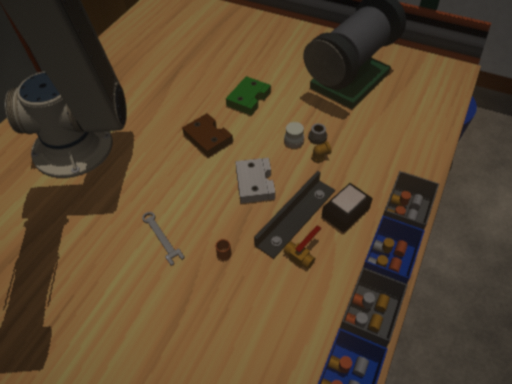

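Three things have the die's shape: green (135,270), brown (210,281) and light grey (246,208), all in the top view. The grey one is the bare aluminium die, and it's the one standing in front of the fence. I'll confirm it with a crop and fit the poses.

```bash
cat >> h.py <<'E'
def rect(Q):
    r=cv2.minAreaRect(Q.astype(np.float32)); return r
def hi(s,P,c,rad,z0,z1):
    m=(np.hypot(P[...,0]-c[0],P[...,1]-c[1])<rad)&(P[...,2]>z0)&(P[...,2]<z1)&(s['range_z']>0); return m
E
python3 - <<'E'
from h import *
for c in('top','scene'):
    s=snap(c);P=cloud(s)
    print(c,s['K'][0,0])
    m=hi(s,P,(528,96),95,25,40)
    Q=P[m]; print('die',m.sum(),np.median(Q[:,2]),rect(Q[:,:2]))
    m=hi(s,P,(642,48),150,33,48)&(P[...,0]<690)
    Q=P[m]; print('fence',m.sum(),rect(Q[:,:2]),Q[:,:2].mean(0))
    # fence line
    n=cv2.fitLine(Q[:,:2].astype(np.float32),cv2.DIST_HUBER,0,.01,.01).ravel();print(n)
    p=s['pixels'];
    if c=='top':
        u=p[90:260,130:360]; cv2.imwrite('pics/crop.png',cv2.resize(u[:,:,::-1],None,fx=3.4,fy=3.4,interpolation=cv2.INTER_CUBIC))
E
```

```text
top 409.9314703449935
die 1495 32.61706322408316 ((529.4542846679688, 97.01753234863281), (90.18220520019531, 119.95514678955078), 33.00916290283203)
fence 877 ((590.1813354492188, 48.263343811035156), (187.54249572753906, 249.96768188476562), 1.9283514022827148) [588.77503105  66.88939829]
[  0.6878792  -0.7258252 569.7264     69.69201  ]
scene 474.14759528707503
die 1210 30.740411389380554 ((530.3597412109375, 94.1527099609375), (89.77899932861328, 124.16390228271484), 32.945594787597656)
fence 526 ((574.48681640625, 64.71466064453125), (259.7934875488281, 160.240478515625), 76.1119155883789) [623.36724584  48.31648204]
[2.3551247e-01 9.7187132e-01 6.4389325e+02 4.0386204e+01]
```

View pics/crop.png

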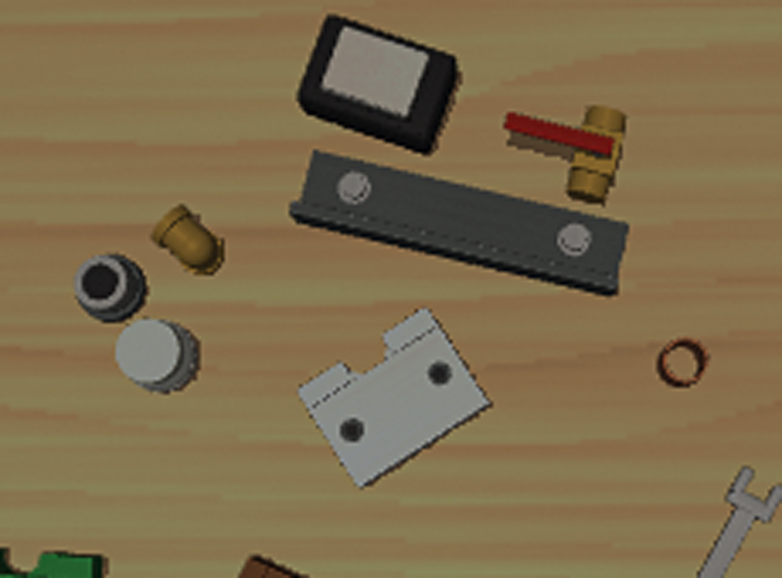

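The crop confirms it: the grey die has its notch facing up-left, and the other two shapes are brown and green. Next I'll fit the fence face from its upright alone and work out the tool axes.

```bash
cat >> h.py <<'E'
def fence(s):
    P=cloud(s); m=hi(s,P,(642,48),160,35,46)&(P[...,0]+0.24*(P[...,1]-48)>610)&(P[...,0]+0.24*(P[...,1]-48)<665)
    return rect(P[m][:,:2]),P[m]
def die(s,c,rad=85):
    P=cloud(s); m=hi(s,P,c,rad,27,37); m&=(s['pixels'].astype(int).sum(-1)>150)
    n,l,st,_=cv2.connectedComponentsWithStats(m.astype(np.uint8)); k=1+st[1:,4].argmax()
    return rect(P[l==k][:,:2])
E
python3 - <<'E'
from h import *
for c in('top','scene'):
    s=snap(c); r,Q=fence(s); print(c,r,np.percentile(Q[:,2],[5,50,95]),len(Q)); print(die(s,(529,96)))
    P=cloud(s);m=(P[...,2]>4)&(P[...,2]<12)&(abs(P[...,1]-48)<150)&(abs(P[...,0]+0.24*(P[...,1]-48)-645)<40);print('flange',rect(P[m][:,:2]))
R=cv2.Rodrigues(np.array(telemetry.get_obs()['ee_rot']))[0];print(R.round(3))
E
```

```text
top ((641.94384765625, 35.727874755859375), (127.5775375366211, 10.663938522338867), 76.35649871826172) [37.57929223 40.24434682 43.61220085] 177
((529.4808349609375, 97.11265563964844), (90.18081665039062, 119.87678527832031), 32.74472427368164)
flange ((644.8016967773438, 49.02955627441406), (77.37934875488281, 313.1573486328125), 13.506159782409668)
scene ((641.81005859375, 28.214439392089844), (129.20143127441406, 11.854730606079102), 75.8382339477539) [35.7594505  38.90284756 41.91863008] 174
((530.3268432617188, 94.28581237792969), (90.01110076904297, 122.7339859008789), 32.970638275146484)
flange ((646.8132934570312, 42.2576904296875), (76.5650405883789, 269.19287109375), 13.106278419494629)
[[-0.227  0.974 -0.   ]
 [ 0.974  0.227 -0.   ]
 [-0.    -0.    -1.   ]]
```

```bash
sed -i 's/+0.24\*/-0.24*/g' h.py
python3 - <<'E'
from h import *
for c in('top','scene'):
    s=snap(c); r,Q=fence(s); print(c,r,np.percentile(Q[:,2],[5,50,95]),len(Q))
    v=np.array(cv2.fitLine(Q[:,:2].astype(np.float32),cv2.DIST_HUBER,0,.01,.01)).ravel();print(v)
    y=np.array([v[1],-v[0]])if 0 else np.array([abs(v[0]),abs(v[1])]);x=np.array([y[1],-y[0]])
    print('yaw',np.degrees(np.arctan2(x[1],x[0])),'x pct',np.percentile(Q[:,:2]@x,[1,5,50,95,99]),'y',np.percentile(Q[:,:2]@y,[0,100]))
    d=np.array(die(s,(529,96))[0]);print('die in same',d@x,d@y)
E
```

```text
top ((645.4702758789062, 49.63169860839844), (258.3455505371094, 11.136271476745605), 76.10570526123047) [36.5678575  40.64177885 43.51245923] 399
[2.3795097e-01 9.7127718e-01 6.4479449e+02 4.9092121e+01]
yaw -13.7656355 x pct [609.82255598 610.30841189 614.61961629 619.5832105  620.20598334] y [ 72.62402282 330.97316228]
die in same 491.1600222056843 220.0887925605375
scene ((646.336181640625, 46.628021240234375), (258.77056884765625, 12.863479614257812), 76.17207336425781) [35.81888773 38.72115677 41.62418373] 387
[2.4137707e-01 9.7043139e-01 6.4510150e+02 4.0139969e+01]
yaw -13.96783 x pct [610.2504748  611.08770804 616.33891747 621.08642311 621.81228648] y [ 71.8811853  330.64792867]
die in same 491.75539437348766 219.87748155541522
```

step_arm:
  motion:
    - [[0.035, 0.028, 0], [0, 0, 4]]
    - [[0.07, 0.057, 0], [0, 0, 8]]
    - [[0.105, 0.086, 0], [0, 0, 12]]
    - [[0.14, 0.114, 0], [0, 0, 16]]
    - [[0.175, 0.143, 0], [0, 0, 20]]
    - [[0.21, 0.171, 0], [0, 0, 24]]
    - [[0.245, 0.2, 0], [0, 0, 27]]
    - [[0.28, 0.228, 0], [0, 0, 27]]
  gripper: 1
  newtons: 40

```text
clock: 2.2
tool_pos: [283.6, -209.6, 256.6]
ee_rot: [2.475, 1.934, 0.001]
ft_force: [1.0, -0.8, 0.4]
width: -0.1
```

```bash
cat >> h.py <<'E'
A=np.radians(-13.87); FX=np.array([np.cos(A),np.sin(A)]); FY=np.array([-np.sin(A),np.cos(A)])
def F(p): p=np.array(p)[:2]; return np.array([p@FX-610,p@FY-201.5])
def st():
    o=telemetry.get_obs(); R=cv2.Rodrigues(np.array(o['ee_rot']))[0]
    print('t',round(float(o['clock']),2),'F',F(o['tool_pos']).round(1),'z',np.round(o['tool_pos'][2],1),'xang',np.degrees(np.arctan2(R[1,0],R[0,0])).round(2),'(76.13) f',np.round(o['ft_force'],1),'w',np.round(o['width'],1),'q',np.round(o['joints'],2))
def dst(c=(529,96)):
    for n in('top','scene'):
        s=snap(n)
        try:
            r=die(s,c); a=r[2] ; a=a if r[1][0]<r[1][1] else a-90
            print(n,'die F',F(r[0]).round(1),'yaw',round(a+13.87,2),np.round(r[1],1))
        except Exception as e: print(n,e)
E
python3 -c "
from h import *
st()"
```

```text
t 2.2 F [-284.4 -337. ] z 256.6 xang 76.0 (76.13) f [ 1.  -0.8  0.4] w -0.1 q [-0.18 -0.15 -0.32  0.   -1.4  -1.63]
```

step_arm:
  motion:
    - [[0.04, 0.009, 0.01], [0, 0, 0]]
    - [[0.081, 0.018, 0.02], [0, 0, 0]]
    - [[0.122, 0.026, 0.04], [0, 0, 0]]
    - [[0.162, 0.035, 0.06], [0, 0, 0]]
    - [[0.203, 0.044, 0.08], [0, 0, 0]]
    - [[0.243, 0.053, 0.1], [0, 0, 0]]
    - [[0.284, 0.061, 0.12], [0, 0, 0]]
    - [[0.324, 0.07, 0.14], [0, 0, 0]]

```text
clock: 3.0
tool_pos: [429.6, 88.3, 115.8]
ee_rot: [2.473, 1.937, 0.001]
ft_force: [0.9, 0.1, 0.8]
width: -0.0
```

step_arm:
  motion:
    - [[0, 0, 0.035], [0, 0, 0]]
    - [[0, 0, 0.07], [0, 0, 0]]
    - [[0, 0, 0.075], [0, 0, 0]]
    - [[0, 0, 0.075], [0, 0, 0]]

```text
clock: 3.4
tool_pos: [428.8, 86.1, 41.2]
ee_rot: [2.473, 1.937, -0.003]
ft_force: [-0.5, 0.2, 0.5]
width: 0.1
```

```bash
python3 -c "
from h import *
st(); dst(); s=snap('scene')
cv2.imwrite('pics/s1.png',cv2.resize(s['pixels'][80:270,140:390,::-1],None,fx=3,fy=3,interpolation=cv2.INTER_CUBIC))"
```

```text
t 3.4 F [-214.3  -15.1] z 41.2 xang 76.12 (76.13) f [-0.5  0.2  0.5] w 0.1 q [ 0.56  0.23 -0.53  0.   -0.81 -2.37]
top die F [-119.2   19.7] yaw 46.55 [ 90.2 119.9]
scene die F [-118.1   17.4] yaw 46.65 [ 89.8 123.7]
```

View pics/s1.png

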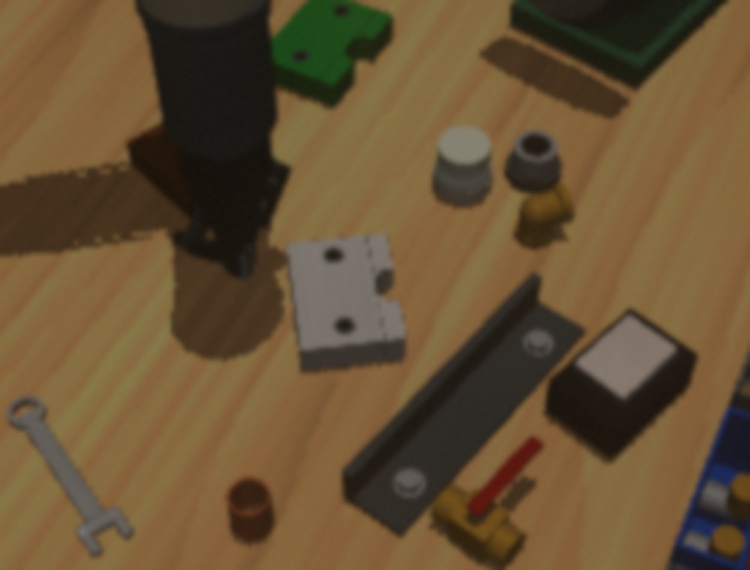

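step_arm:
  motion:
    - [[0, 0, 0.008], [0, 0, 0]]
    - [[0.006, 0.006, 0.008], [0, 0, 0]]
    - [[0.012, 0.011, 0.008], [0, 0, 0]]
    - [[0.018, 0.017, 0.008], [0, 0, 0]]
    - [[0.024, 0.0185, 0.008], [0, 0, 0]]
    - [[0.029, 0.02, 0.008], [0, 0, 0]]
    - [[0.035, 0.0215, 0.008], [0, 0, 0]]
    - [[0.04, 0.023, 0.008], [0, 0, 0]]

```text
clock: 4.35
tool_pos: [460.8, 120.1, 33.1]
ee_rot: [-2.474, -1.936, 0.001]
ft_force: [-0.9, -0.6, 0.6]
width: 0.5
```

```bash
python3 -c "
from h import *
st(); dst()"
```

```text
t 4.35 F [-191.5   25.5] z 33.1 xang 76.11 (76.13) f [-0.9 -0.6  0.6] w 0.5 q [ 0.59  0.31 -0.44 -0.   -0.82 -2.4 ]
top die F [-118.    21.4] yaw 32.68 [ 90.2 119.7]
scene die F [-116.4   19. ] yaw 31.77 [ 89.8 125.1]
```

step_arm:
  motion:
    - [[0.004, 0.002, 0], [0, 0, 0]]
    - [[0.008, 0.005, 0], [0, 0, 0]]
    - [[0.013, 0.008, 0], [0, 0, 0]]
    - [[0.017, 0.011, 0], [0, 0, 0]]
    - [[0.02, 0.014, 0], [0, 0, 0]]
    - [[0.023, 0.017, 0], [0, 0, 0]]
    - [[0.023, 0.017, 0], [0, 0, 0]]

```text
clock: 5.15
tool_pos: [484.0, 138.5, 33.4]
ee_rot: [2.473, 1.937, 0.002]
ft_force: [-0.5, 0.4, 0.6]
width: -0.1
```

```bash
python3 -c "
from h import *
st(); dst()"
```

```text
t 5.15 F [-173.3   49. ] z 33.4 xang 76.13 (76.13) f [-0.5  0.4  0.6] w -0.1 q [ 0.59  0.35 -0.38  0.   -0.84 -2.4 ]
top die F [-109.    22.7] yaw 10.46 [119.1  90.3]
scene die F [-107.2   20.4] yaw 9.61 [123.5  91. ]
```

step_arm:
  motion:
    - [[0, -0.012, 0], [0, 0, 0]]
    - [[0, -0.025, 0], [0, 0, 0]]
    - [[-0.0285, -0.025, 0.004], [0, 0, 0]]
    - [[-0.0285, -0.025, 0.004], [0, 0, 0]]

```text
clock: 5.65
tool_pos: [449.1, 114.5, 28.8]
ee_rot: [-2.474, -1.935, 0.004]
ft_force: [-0.4, 0.6, -0.9]
width: 0.2
```

step_arm:
  motion:
    - [[0, 0, 0], [0, 0, 0]]
    - [[0, 0, 0], [0, 0, 0]]
    - [[0, 0, 0], [0, 0, 0]]
    - [[0, 0, 0], [0, 0, 0]]
    - [[0, 0, 0], [0, 0, 0]]
    - [[0, 0, 0], [0, 0, 0]]
  gripper: -0.7

```text
clock: 6.25
tool_pos: [452.0, 116.5, 29.3]
ee_rot: [-2.474, -1.937, -0.0]
ft_force: [0.4, 0.9, -0.3]
width: 72.5
```

```bash
python3 -c "
from h import *
st(); dst(); s=snap('scene')
cv2.imwrite('pics/s2.png',cv2.resize(s['pixels'][80:270,140:390,::-1],None,fx=3,fy=3,interpolation=cv2.INTER_CUBIC))"
```

```text
t 6.25 F [-199.1   20. ] z 29.3 xang 76.11 (76.13) f [ 0.4  0.9 -0.3] w 72.5 q [ 0.59  0.3  -0.47 -0.   -0.8  -2.4 ]
top die F [-109.1   23.4] yaw 9.89 [120.7  89.6]
scene die F [-108.3   20.7] yaw 10.81 [124.3  91.8]
```

View pics/s2.png

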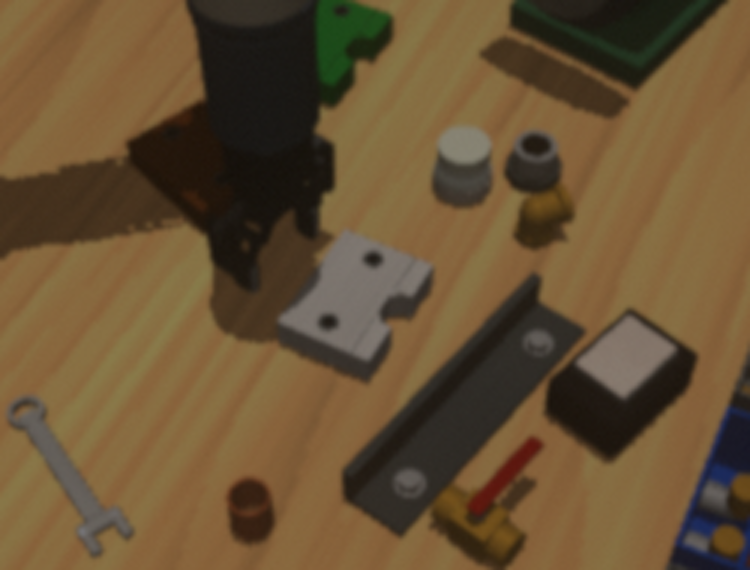

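step_arm:
  motion:
    - [[0.002, 0.01, 0.002], [0, 0, 0]]
    - [[0.002, 0.02, 0.002], [0, 0, 0]]
    - [[0.002, 0.026, 0.002], [0, 0, 0]]
    - [[0.002, 0.03, 0.002], [0, 0, 0]]
    - [[0.002, 0.034, 0.002], [0, 0, 0]]
    - [[0.002, 0.038, 0.002], [0, 0, 0]]
    - [[0.002, 0.042, 0.002], [0, 0, 0]]
    - [[0.002, 0.045, 0.002], [0, 0, 0]]

```text
clock: 7.2
tool_pos: [495.5, 107.4, 27.0]
ee_rot: [-2.473, -1.935, 0.002]
ft_force: [-7.2, 3.2, 4.2]
width: 72.6
```

```bash
python3 -c "
from h import *
st(); dst()"
```

```text
t 7.2 F [-154.7   21.6] z 27.0 xang 76.07 (76.13) f [-7.2  3.2  4.2] w 72.6 q [ 0.52  0.37 -0.37 -0.   -0.83 -2.34]
top die F [-96.3  15.9] yaw -0.05 [119.4  87.1]
scene die F [-95.6  13.7] yaw 0.14 [123.3  91.4]
```

step_arm:
  motion:
    - [[0, 0.004, 0], [0, 0, 0]]
    - [[0, 0.009, 0], [0, 0, 0]]
    - [[0, 0.014, 0], [0, 0, 0]]
    - [[0, 0.019, 0], [0, 0, 0]]
    - [[0, 0.024, 0], [0, 0, 0]]
    - [[0, 0.029, 0], [0, 0, 0]]
    - [[0, 0.033, 0], [0, 0, 0]]
    - [[0, 0.036, 0], [0, 0, 0]]

```text
clock: 8.1
tool_pos: [529.2, 98.1, 26.9]
ee_rot: [-2.473, -1.934, 0.006]
ft_force: [-9.3, 2.4, 5.8]
width: 72.5
```

```bash
python3 -c "
from h import *
st(); dst((560,78))"
```

```text
t 8.1 F [-119.7   20.6] z 26.9 xang 76.05 (76.13) f [-9.3  2.4  5.8] w 72.5 q [ 0.47  0.42 -0.29 -0.   -0.87 -2.29]
top die F [-60.2 -14.8] yaw 90.41 [60.3 85.4]
scene die F [-61.1  13. ] yaw 0.57 [124.1  91.8]
```

step_arm:
  motion:
    - [[0, 0.003, 0], [0, 0, 0]]
    - [[0, 0.006, 0], [0, 0, 0]]
    - [[0, 0.008, 0], [0, 0, 0]]
    - [[0, 0.01, 0], [0, 0, 0]]
    - [[0, 0.011, 0], [0, 0, 0]]
    - [[0, 0.012, 0], [0, 0, 0]]
    - [[0, 0.013, 0], [0, 0, 0]]
    - [[0, 0.014, 0], [0, 0, 0]]

```text
clock: 9.0
tool_pos: [542.4, 94.8, 26.9]
ee_rot: [-2.473, -1.934, 0.007]
ft_force: [-8.7, 2.3, 6.5]
width: 72.8
```

step_arm:
  motion:
    - [[0, 0.001, 0], [0, 0, 0]]
    - [[0, 0.002, 0], [0, 0, 0]]

```text
clock: 9.2
tool_pos: [544.4, 94.3, 26.9]
ee_rot: [-2.473, -1.934, 0.007]
ft_force: [-8.8, 1.1, 7.2]
width: 72.2
```

```bash
python3 -c "
from h import *
st(); dst((570,75))"
```

```text
t 9.2 F [-104.1   20.5] z 26.9 xang 76.06 (76.13) f [-8.8  1.1  7.2] w 72.2 q [ 0.45  0.44 -0.25 -0.   -0.89 -2.27]
top die F [-43.1 -23.9] yaw 103.59 [52.8 85.1]
scene die F [-45.   12.6] yaw 0.75 [123.6  92.2]
```

step_arm:
  motion:
    - [[0, 0.001, 0], [0, 0, 0]]
    - [[0, 0.002, 0], [0, 0, 0]]

```text
clock: 9.5
tool_pos: [546.1, 93.8, 26.9]
ee_rot: [-2.473, -1.934, 0.007]
ft_force: [-12.6, 4.6, 10.0]
width: 72.7
```

step_arm:
  motion:
    - [[0, 0.0005, 0], [0, 0, 0]]
    - [[0, 0.001, 0], [0, 0, 0]]

```text
clock: 9.7
tool_pos: [546.1, 93.8, 26.9]
ee_rot: [-2.472, -1.933, 0.009]
ft_force: [-15.9, 5.3, 10.5]
width: 72.5
```

step_arm:
  motion:
    - [[0, 0.001, 0], [0, 0, 0]]
    - [[0, 0.002, 0], [0, 0, 0]]
    - [[0, 0.002, 0], [0, 0, 0]]

```text
clock: 10.0
tool_pos: [546.2, 93.8, 26.9]
ee_rot: [-2.47, -1.931, 0.013]
ft_force: [-21.6, 8.5, 16.4]
width: 72.4
```

step_arm:
  motion:
    - [[0, -0.003, 0], [0, 0, 0]]
    - [[0, -0.006, 0], [0, 0, 0]]
    - [[0, -0.015, 0], [0, 0, 0]]
    - [[0, -0.04, 0], [0, 0, 0]]
    - [[0, -0.07, -0.02], [0, 0, 0]]
    - [[0, -0.1, -0.06], [0, 0, 0]]
    - [[0, -0.13, -0.1], [0, 0, 0]]
    - [[0, -0.15, -0.14], [0, 0, 0]]

```text
clock: 10.8
tool_pos: [404.1, 129.6, 168.7]
ee_rot: [2.473, 1.937, 0.001]
ft_force: [0.8, 1.3, 1.2]
width: 72.8
```

```bash
python3 - <<'E'
from h import *
st(); dst((570,75))
from h import *
s=snap('scene');t=snap('top')
for n,im in(('scene',s),('top',t)):
    P=cloud(im);m=hi(im,P,(572,70),95,25,34)&(im['pixels'].astype(int).sum(-1)>150)
    f=(P[m][:,:2]@FX-610); y=(P[m][:,:2]@FY-201.5)
    fr=[]
    for lo in range(-40,75,10):
        k=(y>=lo)&(y<lo+10)
        if k.sum()>5: fr.append((lo+5,f[k].min().round(1),f[k].max().round(1)))
    print(n,fr)
    for q in 'battery valve elbow coupling paste wrench reducer'.split():
        d=models.landmark_of(n,q); 
        if d: print(q,w(im,d[0]['point']).round(),end=' ')
a=s['pixels'][100:290,190:390,::-1];b=t['pixels'][90:280,150:350,::-1]
cv2.imwrite('pics/fin.png',cv2.resize(np.hstack([a,b]),None,fx=2,fy=2,interpolation=cv2.INTER_CUBIC))
E
```

```text
t 10.8 F [-248.7   21.2] z 168.7 xang 76.12 (76.13) f [0.8 1.3 1.2] w 72.8 q [ 0.68  0.06 -0.36  0.   -1.15 -2.5 ]
top die F [-45.3  14.9] yaw -0.03 [119.6  89.7]
scene die F [-44.9  12.7] yaw 1.17 [121.7  91.2]
scene [(-35, np.float64(-87.2), np.float64(-3.5)), (-25, np.float64(-85.8), np.float64(-3.3)), (-15, np.float64(-88.1), np.float64(-1.8)), (-5, np.float64(-88.3), np.float64(-2.1)), (5, np.float64(-87.2), np.float64(-15.2)), (15, np.float64(-88.7), np.float64(-16.7)), (25, np.float64(-88.1), np.float64(-11.3)), (35, np.float64(-87.9), np.float64(-4.0)), (45, np.float64(-87.8), np.float64(-3.8)), (55, np.float64(-88.3), np.float64(-3.3)), (65, np.float64(-87.3), np.float64(-3.3)), (75, np.float64(-89.0), np.float64(-5.0))]
battery [780. 106.  -1.] valve [719. -67.  -1.] elbow [649. 251.   0.] coupling [ 555. -129.   -4.] paste [565. 282.  -4.] wrench [ 396. -149.   -2.] reducer [617. 321.  -3.] top [(-35, np.float64(-89.9), np.float64(-3.0)), (-25, np.float64(-89.8), np.float64(-1.3)), (-15, np.float64(-90.2), np.float64(-0.7)), (-5, np.float64(-90.0), np.float64(-0.5)), (5, np.float64(-89.8), np.float64(-17.1)), (15, np.float64(-90.0), np.float64(-18.6)), (25, np.float64(-89.5), np.float64(-14.5)), (35, np.float64(-89.7), np.float64(-0.9)), (45, np.float64(-89.9), np.float64(-0.1)), (55, np.float64(-90.2), np.float64(-0.1)), (65, np.float64(-90.3), np.float64(-0.7)), (75, np.float64(-87.9), np.float64(-8.5))]
battery [777. 106.   1.] valve [725. -65.  -2.] elbow [654. 252.   1.] coupling [ 554. -124.   -1.] paste [566. 279.  -2.] wrench [ 397. -150.    3.] reducer [618. 322.   1.]
```

View pics/fin.png

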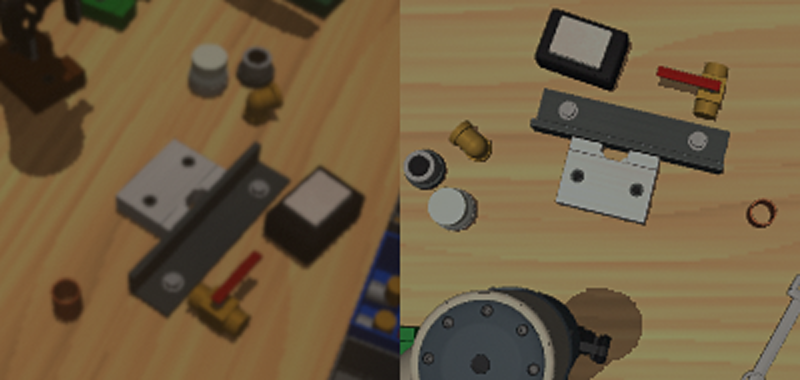

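The final views show the die flat on the fence, at left (170,200) and right (610,180). It's well inside the fence's ends, and the other things haven't moved.

```bash
python3 -c "
from h import *
print(job.sign_off())"
```

```text
the job is handed in; nothing more can be done
None
```

The aluminium die now sits with its notched face flat against the fence, and I handed the job in at about 11 s of the 67 s allowed.

- **Turning:** I pushed with the closed fingertips near the trailing rear corner, which took the die from 46.7° off square to about 10°. I then opened the gripper and pushed with both fingertips on the rear face, which brought it square (0.0° and 0.1° from the two cameras) with its face about 51 mm clear of the fence.
- **Pushing home:** I pushed it straight in, slowly at the end. Movement stopped while the force rose to about 28 N, so it was seated. I then backed straight off.
- **Position:** In the top view the yaw is -0.03° and the face is within about 1 mm of the fence. The die's centre is about 14 mm left of the fence's middle, so it spans roughly -46 to +74 mm of the fence's ±130 mm.
- **Other things on the bench:** The seven listed bystanders measure within about 6 mm of where they started, which is about the detection error.
- **Disagreement:** In the last check the scene camera's box fit gave a yaw of 1.2°. Its view is oblique, its own rear-edge readings showed no steady slope, and the top view is straight, so I took that as a fitting error.
- **Less certain:** During the last 15 mm the gripper hid the die from the top camera. Squareness there rested on the two-finger contact and the scene camera (0.6 to 0.75°).

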